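Sort the stripped chest hardware into the trays

ROBOT

A 6-joint arm with a two-finger parallel gripper is mounted at the origin on the work surface. World frame = base frame: x ahead of the robot, y to its left, z up, the work surface at z = 0. Lengths are in m, angles in rad, forces in N, time in s.
With the tool pointing down it reaches from about 0.425 to 0.95 m from the base axis. Payload 14.7 kg.
Tool frame: the origin (TCP) lies at the very end of the fingers, on their centre line; the grasp point (between the pads) lies grip_point_offset behind it (grip_point_offset is the distance from the TCP to the grasp point, in m); z points along the fingers, y is the line along which they close (so a half turn about z gives the same grasp; the last joint's range is limited). The gripper opens to 85 mm and grips with 20 to 120 N. Pads are 22 mm wide; open, the fingers measure 114 mm over their backs; the gripper's body (76 mm by 85 mm) begins 54 mm behind the grasp point. The pads swing forward as they close: fully open they stand 13 mm farther back than shut.
Start: joints at [-1.3, 0.48, 1.596, -0, 1.065, -0.047], TCP at [0.203, -0.617, 0.203] pointing down, gripper open.
Joint ranges: [-2.75, 2.75], [-0.82, 2.05], [0.23, 2.67], [-1.56, 4.7], [0.09, 2.69], [-2.92, 2.92]. Speed limits (rad/s): [1.89, 1.89, 2.39, 3.01, 3.01, 3.01].

INTERFACE

Orientations are given as a rotation vector (axis times angle).
In Python, from cell import * gives the robot as it stands.
- The arm moves only by the tool play_rows, never from a script. Its argument "rows" is a list of rows, each a list of 5 numbers: the opening, from -1 (shut) to 1 (fully open), then the shift along the tool's x, y, z each as a share of 0.04 m, from -1 to 1, then the turn about the tool's z as a share of 6 degrees, from -1 to 1. In form: [[grip, tx, ty, tz, twist], ...]. A call has 1 to 12 rows; each row shifts and turns the commanded pose from where the row before left it, along the tool's axes as they then stand; what a row does not reach is not made up. A row lasts 1/12 s, in which the tool goes at most 41.7 mm and 7.16 degrees, less where a joint would pass 70% of its speed; a pose out of reach is approached as far as the arm can. A call with a number of a shift or a turn outside -1 to 1 is refused whole. A call with a gripper value outside its range is refused whole. The fingers move at their own pace and stop on an object; the grip force is fixed at half the most. Time passes only in rows, so rows that do not move let the fingers close. It gives the time, the measured TCP pose, the force, the opening and the grip force at its end, in the units of the state.
- get_obs(): the state, without advancing time (a new reading comes with each control period).
- grab_frame(name): name is "scene" or "top"; returns the picture (384x512x3 uint8, red, green, blue); there is no depth.
- calibration(name): a dict with "mtx" (3x3 intrinsics, pixels), "extrinsics" (4x4, takes a point from camera to world coordinates). Camera axes: x right, y up, looking along -z (the intrinsics and any distortion apply to the point x, -y, -z); pixel columns grow to the right and rows downward; lengths in m; the calibration is good to about 2 mm. A picture is of the moment at which its call begins. calibration takes no time and is no camera call.
- job_done(): hands the job in; it is judged then, once.
The state is a dict: "time_s": time; "joint_positions": joint angles; "qvel": joint speeds; "tau": joint torques, N m; "ee_pos": TCP position; "ee_rot": TCP orientation; "ft_force": force on the tool from outside, world axes, zero at the start; "torque": the same for the moment, N m; "width": opening from 0.0 (shut) to 1.0 (fully open); "gripper_force": force on a finger pad.
Only numpy, scipy, OpenCV 4.12 (cv2) and the standard library are available. Lean on these libraries where they do the work, as an engineer would, in place of code of your own. Each camera call takes 0.05 s, during which the arm holds its last target. There are 200 camera calls.

TASK

The hardware taken off the chest before painting lies mixed on the bench: put both castors in the square tray, both round knobs in the round dish and the bar pull in the long narrow tray. Each piece must stand flat on the tray's floor the same way up as it stands now, not leaning on a rim or on another piece. Leave the paint tin and the tape roll where they are.

Things in the scene. Friction and masses are not known exactly. Their poses are not given: they have to be found in the camera images.
- castor_a: Steel furniture castor with a black wheel, lying wheel-up on its plate, 52 mm tall. Plate 40 x 40 x 4 mm; on it a fork 24 mm wide (y) and 26 mm long (x), from 4 to 42 mm height, best gripped across y; between its cheeks the wheel, 40 mm diameter, 16 mm wide, axle along y at 32 mm height (does not turn). Origin: centre of the plate's underside; z up. 70 to 140 g. Both castors are alike.
- castor_b: Steel furniture castor with a black wheel, lying wheel-up on its plate, 52 mm tall. Plate 40 x 40 x 4 mm; on it a fork 24 mm wide (y) and 26 mm long (x), from 4 to 42 mm height, best gripped across y; between its cheeks the wheel, 40 mm diameter, 16 mm wide, axle along y at 32 mm height (does not turn). Origin: centre of the plate's underside; z up. 70 to 140 g. Both castors are alike.
- knob_a: Round steel drawer knob standing on its foot, mushroom-shaped, 38 mm tall: foot 30 mm diameter, stem 20 mm, head 36 mm diameter from 20 to 33 mm height, narrowing to 26 mm at the top. Origin: centre of the foot's underside; z is its axis, up. 50 to 100 g. The two knobs are alike.
- knob_b: Round steel drawer knob standing on its foot, mushroom-shaped, 38 mm tall: foot 30 mm diameter, stem 20 mm, head 36 mm diameter from 20 to 33 mm height, narrowing to 26 mm at the top. Origin: centre of the foot's underside; z is its axis, up. 50 to 100 g. The two knobs are alike.
- pull: Steel bar pull (straight drawer handle) standing on its two feet, 36 mm tall. Bar 122 mm long along x, 12 mm wide along y, between 23 and 36 mm height; posts at x = -50 and +50 mm, each on a foot plate 22 mm (x) by 24 mm (y) and 4 mm thick. Origin: midway between the feet at their underside; z up. 77 to 155 g.
- square_tray: Square blue plastic tray, fixed to the bench. Outside 128 x 128 mm, 16 mm high, inside 120 x 120 mm, walls and floor 4 mm thick. Origin: centre of its underside; x and y along its sides, z up.
- round_dish: Round blue plastic dish, fixed to the bench. Outside diameter 140 mm, inside 132 mm, 16 mm high, wall and floor 4 mm thick. Origin: centre of its underside; z up.
- long_tray: Long narrow blue plastic tray, fixed to the bench. Outside 58 mm (x) by 160 mm (y), 16 mm high, inside 50 x 152 mm, walls and floor 4 mm thick. Origin: centre of its underside; y along its length, z up.
- paint_tin: Closed white paint tin, bystander, standing loose at the work's left (robot's left). 74 mm diameter, 85 mm tall. Origin: centre of its underside.
- tape_roll: Roll of yellow masking tape, bystander, lying flat and loose at the work's right (robot's right). 100 mm diameter with a 76 mm hole, 25 mm tall. Origin: centre of its underside.
There are look-alikes about, which are no part of the job. What is shaped like the castor_b but red or yellow is not meant.

How it is judged:
At the end, for the whole second after the job is handed in: Castors in the square tray (within 45 mm of its centre along each side), knobs in the round dish (within 55 mm), pull in the long tray (within 22 mm across, 35 mm along); each on the tray floor (under 10 mm above its underside), upright to 0.15 rad, released, at rest (x of castor_a in the frame of square_tray between -0.045 and 0.045 m and y of castor_a in the frame of square_tray between -0.045 and 0.045 m and z of castor_a in the frame of square_tray between -0.01 and 0.01 m and angle between each of castor_a, castor_b, knob_a, knob_b, pull's own z axis and vertical below 0.15 rad and linear speed of each of castor_a, castor_b, knob_a, knob_b, pull below 0.02 m/s and angular speed of each of castor_a, castor_b, knob_a, knob_b, pull below 0.2 rad/s and x of castor_b in the frame of square_tray between -0.045 and 0.045 m and y of castor_b in the frame of square_tray between -0.045 and 0.045 m and z of castor_b in the frame of square_tray between -0.01 and 0.01 m and horizontal distance between each of knob_a, knob_b and round_dish below 0.055 m and z of knob_a in the frame of round_dish between -0.01 and 0.01 m and z of knob_b in the frame of round_dish between -0.01 and 0.01 m and x of pull in the frame of long_tray between -0.022 and 0.022 m and y of pull in the frame of long_tray between -0.035 and 0.035 m and z of pull in the frame of long_tray between -0.01 and 0.01 m); the robot touches nothing.
It fails at once if the paint tin was pushed or tipped (distance of paint_tin from where it was at the start of the episode above 0.03 m or angle between paint_tin's own z axis and vertical above 0.4 rad).
It fails at once if the tape roll was pushed or tipped (distance of tape_roll from where it was at the start of the episode above 0.03 m or angle between tape_roll's own z axis and vertical above 0.4 rad).
It also fails if it takes over 115 s, if anything falls off the work surface, if the arm or the gripper's body presses on something with over 40 N, if the wrist force passes 120 N, or if a joint passes its speed limit or range.

## Working session

There is one attempt and no reset: what is moved stays moved. The work goes in short steps, Python scripts to look and compute and a tool call to move; the robot and the scene stay as the last step left them, time stands still between calls to the robot, and variables do not carry over. Pictures are saved under pics/ and viewed, at most 17 in all, crops included, and the job is handed in when it is done.

Besides the shell and the picture viewer there is one more tool, called after "Emit:" as name(argument=value, ...) on one line, values as JSON. play_rows: Moves the arm, as the interface text tells. Its arguments: {"type":"object","properties":{"rows":{"type":"array"}},"required":["rows"]}

```bash
ls; mkdir -p pics
python3 - <<'E'
from cell import *
import cv2,numpy as np
for n in("top","scene"):
    f=grab_frame(n); np.save(f"pics/{n}0.npy",f)
    cv2.imwrite(f"pics/{n}0.png",cv2.resize(f[:,:,::-1],(800,600),interpolation=cv2.INTER_CUBIC))
    c=calibration(n); print(n,c)
o=get_obs();print(o)
E
```

```text
pics
top {'mtx': array([[424.55407735,   0.        , 268.09746043],
       [  0.        , 424.55407735, 189.15158854],
       [  0.        ,   0.        ,   1.        ]]), 'extrinsics': array([[ 0.01634001,  0.99402153, -0.10795467,  0.26451734],
       [-0.99953818,  0.01347252, -0.02723816, -0.01929504],
       [-0.0256209 ,  0.10834989,  0.99378261,  1.44216645],
       [ 0.        ,  0.        ,  0.        ,  1.        ]])}
scene {'mtx': array([[475.27606712,   0.        , 251.49310504],
       [  0.        , 475.27606712, 194.90457869],
       [  0.        ,   0.        ,   1.        ]]), 'extrinsics': array([[-0.40934828, -0.68272354,  0.60524586,  1.25087658],
       [ 0.91235118, -0.31140792,  0.26578269,  0.36149521],
       [ 0.00702226,  0.66099446,  0.75035792,  1.04975333],
       [ 0.        ,  0.        ,  0.        ,  1.        ]])}
{'time_s': 0.1, 'joint_positions': array([-1.29960498e+00,  4.80754418e-01,  1.59680202e+00, -2.48763802e-05,
        1.06508961e+00, -4.65930625e-02]), 'qvel': array([-0.00163333, -0.00215089, -0.00299324, -0.00164609, -0.00131702,
       -0.00016898]), 'tau': array([ 1.95985363e-04, -9.52259874e+01, -4.31038284e+01, -7.01588078e-05,
        5.36189647e-03,  1.01716107e-04]), 'ee_pos': array([ 0.20301223, -0.61707366,  0.20224942]), 'ee_rot': array([-3.10098438e+00, -4.96930270e-01,  2.19313582e-04]), 'ft_force': array([ 0.20707337,  0.06409107, -0.55389937]), 'torque': array([-0.02364317, -0.00504392,  0.01553913]), 'gripper_force': 0.0, 'width': 0.999356977670678}
```

View pics/top0.png

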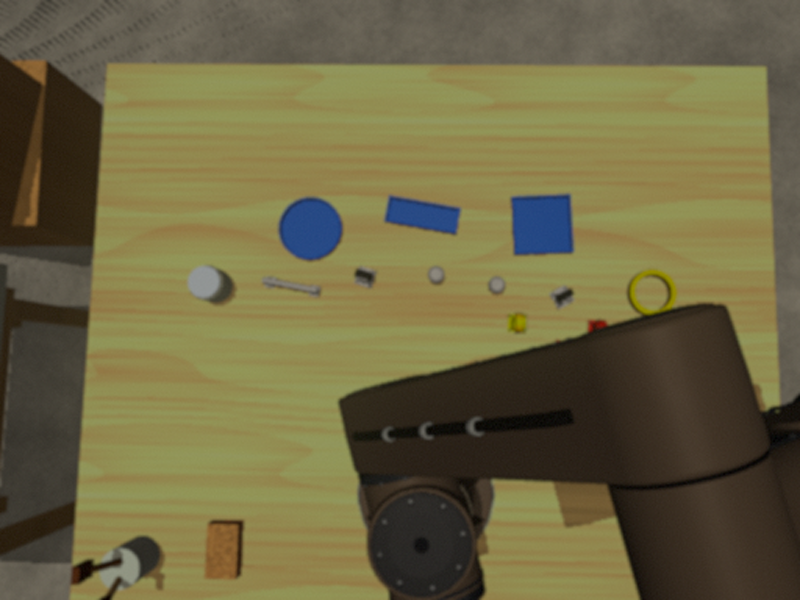

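View pics/scene0.png

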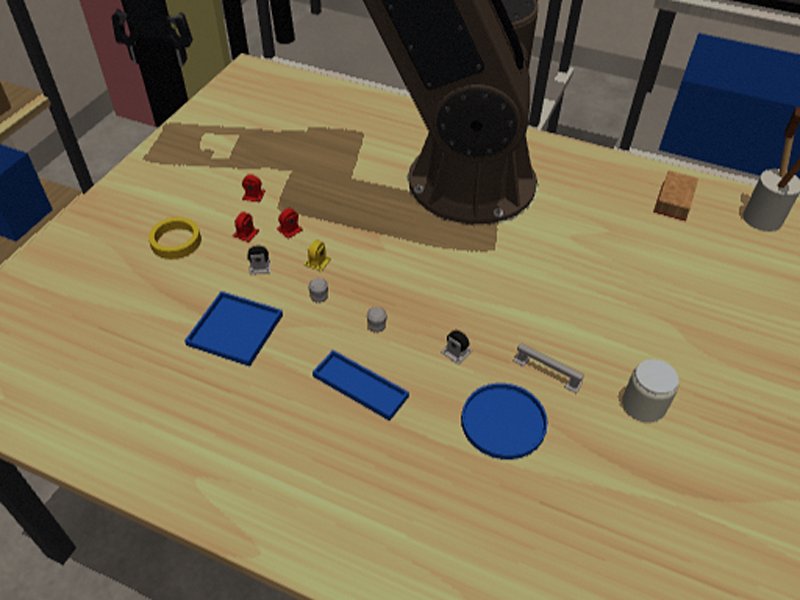

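Top view (800x600 pixels): the grey castors with black wheels are at (365,277) and (563,297), the knobs at (436,274) and (497,285), and the pull at (292,286). The dish is at (311,229), the long tray at (422,215), the square tray at (543,225), the tin at (208,285) and the tape at (653,293).

Castor candidates in the scene view: steel with black wheel at (457,346) and (258,260); yellow at (317,255); red at (245,226), (289,222) and (252,187). Only the two steel/black ones fit the description. I'll confirm that in an enlarged crop.

```bash
cat > h.py <<'E'
import cv2,numpy as np
from cell import *
C={n:calibration(n) for n in("top","scene")}
def ray(n,u,v,z):
    c=C[n];d=np.linalg.inv(c["mtx"])@[u,v,1];d=c["extrinsics"][:3,:3]@[d[0],-d[1],-d[2]]
    o=c["extrinsics"][:3,3];return (o+d*(z-o[2])/d[2])
def pix(n,p):
    c=C[n];E=c["extrinsics"];q=E[:3,:3].T@(np.array(p)-E[:3,3]);q=c["mtx"]@[q[0],-q[1],-q[2]];return q[:2]/q[2]
E
python3 - <<'E'
from h import *
t=np.load("pics/top0.npy");s=np.load("pics/scene0.npy")
a=cv2.resize(t[118:222,160:390,::-1],(800,362),interpolation=cv2.INTER_CUBIC)
b1=cv2.resize(s[205:240,275:320,::-1],(305,237),interpolation=cv2.INTER_CUBIC)
b2=cv2.resize(s[130:180,135:225,::-1],(427,237),interpolation=cv2.INTER_CUBIC)
r=np.hstack([b1,b2]);r=np.pad(r,((0,0),(0,800-r.shape[1]),(0,0)))
cv2.imwrite("pics/crop1.png",np.vstack([a,r]))
h=cv2.cvtColor(t,cv2.COLOR_RGB2HSV)
m=cv2.inRange(h,(105,120,40),(125,255,255));m[:,400:]=0
for c in cv2.findContours(m,0,2)[0]:
    if cv2.contourArea(c)<300: continue
    p=np.array([ray("top",*q[0],.016)[:2] for q in c],np.float32)
    print("tray",cv2.minAreaRect(p))
# grey/black pieces: low saturation
m=cv2.inRange(h,(0,0,0),(180,85,255));m[:115]=0;m[222:]=0;m[:,:125]=0;m[:,395:]=0
for c in cv2.findContours(m,0,2)[0]:
    if cv2.contourArea(c)<15: continue
    p=np.array([ray("top",*q[0],.03)[:2] for q in c],np.float32)
    print("piece",c.mean(0),cv2.contourArea(c),cv2.minAreaRect(p))
E
```

```text
tray ((0.5638949871063232, 0.2613176703453064), (0.12966255843639374, 0.1277465969324112), 1.6864938735961914)
tray ((0.5986326336860657, 0.016331948339939117), (0.15263402462005615, 0.05264352634549141), 80.33332824707031)
tray ((0.580059289932251, -0.2448306679725647), (0.12282564491033554, 0.12203000485897064), 2.811830759048462)
piece [[359.43333333 190.03333333]] 130.5 ((0.4208243787288666, -0.28366929292678833), (0.04198761656880379, 0.04082249477505684), 31.737430572509766)
piece [[317.5        183.16666667]] 75.0 ((0.44425496459007263, -0.14540374279022217), (0.03377295285463333, 0.03003033436834812), 0.2813306450843811)
piece [[186.43589744 182.64102564]] 158.0 ((0.4364270865917206, 0.2987290322780609), (0.12889179587364197, 0.02517542988061905), 79.91739654541016)
piece [[278.42857143 175.07142857]] 74.5 ((0.46619927883148193, -0.014727252535521984), (0.033896274864673615, 0.03022066503763199), 0.7187052965164185)
piece [[232.95652174 176.17391304]] 115.5 ((0.45841941237449646, 0.13745331764221191), (0.03885829076170921, 0.04095911979675293), 70.85943603515625)
piece [[137.89655172 181.51724138]] 409.0 ((0.44159430265426636, 0.4668433368206024), (0.07976976782083511, 0.07516594976186752), 2.7208826541900635)
piece [[198.09090909 145.33333333]] 1327.0 ((0.5643062591552734, 0.2603614628314972), (0.143294557929039, 0.14118310809135437), 27.677783966064453)
piece [[268.9 136.2]] 837.0 ((0.5966625213623047, 0.016161389648914337), (0.1649259328842163, 0.06419277936220169), 80.15921783447266)
piece [[348.8 142.8]] 1478.0 ((0.5782935619354248, -0.24311470985412598), (0.13445985317230225, 0.133080393075943), 2.795051336288452)
```

View pics/crop1.png

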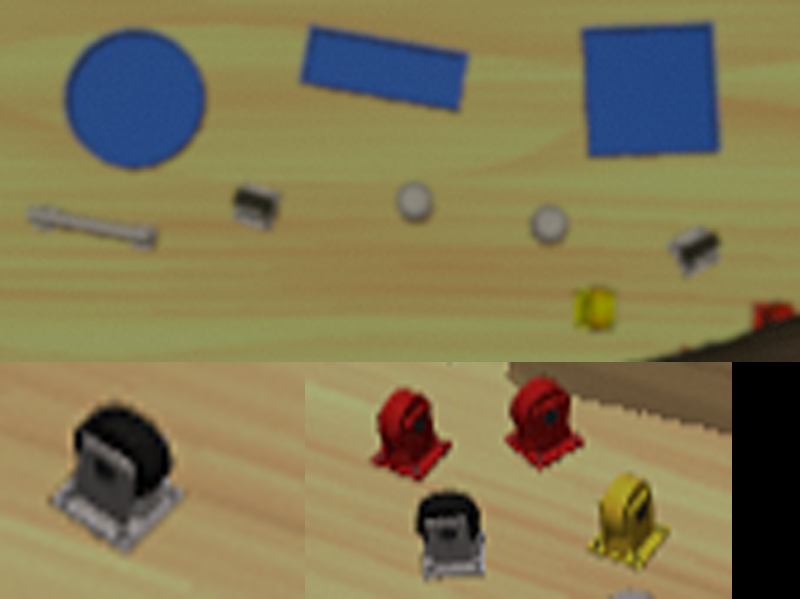

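The crop confirms it: steel/black castors at crop (256,205) and (695,248). The red and yellow ones are look-alikes and I'll leave them alone.

```bash
cat >> h.py <<'E'
from scipy.spatial.transform import Rotation as R
def go(x,y,z,close_deg=None):
    "print tool-frame shift (units of 40 mm) and twist (units of 6 deg) to target; close_deg: world direction of tool y, mod 180"
    o=get_obs();M=R.from_rotvec(o["ee_rot"]).as_matrix()
    cur=np.degrees(np.arctan2(M[1,1],M[0,1]));print("pos",o["ee_pos"].round(4),"ydir",cur.round(1),"j6",o["joint_positions"][5].round(2),"w",o["width"].round(3),"t",o["time_s"])
    if close_deg is not None:
        d=(close_deg-cur+90)%180-90; k=-d  # tool z down
        print("twist units",(k/6).round(2)); M=M@R.from_rotvec([0,0,np.radians(k)]).as_matrix()
    print("shift units after twist",(M.T@(np.array([x,y,z])-o["ee_pos"])/.04).round(2))
E
python3 - <<'E'
from h import *
import cell
print([k for k in dir(cell) if not k.startswith("_")], getattr(cell,"grip_point_offset",None))
t=np.load("pics/top0.npy");s=np.load("pics/scene0.npy")
for n,im,boxes in(("top",t,[(222,168,246,188),(345,180,375,200)]),("scene",s,[(278,207,308,235),(152,154,178,178)])):
    g=im.max(2)
    for x0,y0,x1,y1 in boxes:
        m=(g[y0:y1,x0:x1]<65).astype(np.uint8)
        k,l,st,ce=cv2.connectedComponentsWithStats(m);i=1+st[1:,4].argmax()
        ys,xs=np.nonzero(l==i);P=np.array([ray(n,x+x0,y+y0,.045)[:2] for x,y in zip(xs,ys)])
        w,v=np.linalg.eigh(np.cov(P.T));print(n,len(xs),ce[i]+[x0,y0],P.mean(0).round(4),"axisdeg",np.degrees(np.arctan2(v[1,1],v[0,1])).round(1),np.sqrt(w)*3.46)
        print("  grey-ish bbox", g[y0:y1,x0:x1].max())
go(.4208,-.2837,.15,30)
E
```

```text
['MotionError', 'calibration', 'get_obs', 'grab_frame', 'grip_point_offset', 'job_done'] 0.0187
top 43 [232.97674419 175.74418605] [0.4596 0.1367] axisdeg 69.4 [0.01408188 0.03649311]
  grey-ish bbox 149
top 44 [360.27272727 189.22727273] [ 0.4202 -0.2846] axisdeg 122.1 [0.01343155 0.03627965]
  grey-ish bbox 149
scene 151 [292.41059603 219.18543046] [0.4742 0.1418] axisdeg -163.2 [0.03295076 0.04953844]
  grey-ish bbox 179
scene 100 [164.85 162.86] [ 0.4314 -0.2824] axisdeg -144.7 [0.03597384 0.05079253]
  grey-ish bbox 178Traceback (most recent call last):
  File "<stdin>", line 13, in <module>
  File "h.py", line 13, in go
    cur=np.degrees(np.arctan2(M[1,1],M[0,1]));print("pos",o["ee_pos"].round(4),"ydir",cur.round(1),"j6",o["joint_positions"][5].round(2),"w",o["width"].round(3),"t",o["time_s"])
                                                                                                                                             ^^^^^^^^^^^^^^^^
AttributeError: 'float' object has no attribute 'round'
```

```bash
sed -i 's/o\["width"\].round(3)/round(o["width"],3)/' h.py
python3 - <<'E'
from h import *
print(ray("top",418,187,.02))
go(.4202,-.2840,.16,32)
E
```

```text
[ 0.43303195 -0.48131736  0.02      ]
pos [ 0.203  -0.6171  0.2022] ydir -71.8 j6 -0.05 w 0.999 t 0.1
twist units 12.7
shift units after twist [-4.18 -9.02  1.06]
```

Emit:
play_rows(rows=[[0.4,0,0,0,1],[0.4,0,0,0,1],[0.4,0,0,0,1],[0.4,0,0,0,1],[0.4,0,0,0,1],[0.4,0,0,0,1],[0.4,0,0,0,1],[0.4,0,0,0,1],[0.4,0,0,0,1],[0.4,0,0,0,1],[0.4,0,0,0,1],[0.4,0,0,0,1]])

```text
time_s: 1.1
ee_pos: [0.2031, -0.6172, 0.2024]
ee_rot: [-2.798, 1.428, 0.001]
ft_force: [0.3, 0.4, -0.2]
width: 0.696
gripper_force: 0.0
```

Emit:
play_rows(rows=[[0.4,0,0,0,0.7],[0.4,-0.42,-0.9,0,0],[0.4,-0.42,-0.9,0,0],[0.4,-0.42,-0.9,0,0],[0.4,-0.42,-0.9,0,0],[0.4,-0.42,-0.9,0,0],[0.4,-0.42,-0.9,0,0],[0.4,-0.42,-0.9,0,0],[0.4,-0.42,-0.9,0,0],[0.4,-0.42,-0.9,0,0],[0.4,-0.42,-0.9,0,0],[0.4,0,0,0,0]])

```text
time_s: 2.1
ee_pos: [0.4219, -0.2789, 0.2027]
ee_rot: [-2.749, 1.517, 0.001]
ft_force: [0.1, -0.9, -0.3]
width: 0.699
gripper_force: 0.0
```

Run:
```python
from h import *
go(.4202,-.2840,.012,32)
```

```text
pos [ 0.4219 -0.2789  0.2027] ydir -147.8 j6 1.93 w 0.699 t 2.1
twist units 0.04
shift units after twist [0.09 0.11 4.77]
```

Emit:
play_rows(rows=[[0.4,0.09,0.11,0.7,0],[0.4,0,0,0.8,0],[0.4,0,0,0.8,0],[0.4,0,0,0.4,0],[0.4,0,0,0,0]])

```text
time_s: 2.52
ee_pos: [0.4155, -0.288, 0.0915]
ee_rot: [-2.747, 1.522, 0.009]
ft_force: [-0.9, 1.3, -1.0]
width: 0.697
gripper_force: 0.0
```

Run:
```python
from h import *
go(.4202,-.2840,.012,32)
s=grab_frame("scene");t=grab_frame("top")
a=cv2.resize(s[90:200,110:240,::-1],(480,406),interpolation=cv2.INTER_CUBIC)
b=cv2.resize(t[150:240,310:410,::-1],(320,288),interpolation=cv2.INTER_CUBIC);b=np.pad(b,((0,118),(0,0),(0,0)))
cv2.imwrite("pics/c2.png",np.hstack([a,b]))
```

```text
pos [ 0.4155 -0.288   0.0915] ydir -148.0 j6 1.92 w 0.697 t 2.5167
twist units 0.0
shift units after twist [-0.01 -0.16  1.99]
```

View pics/c2.png

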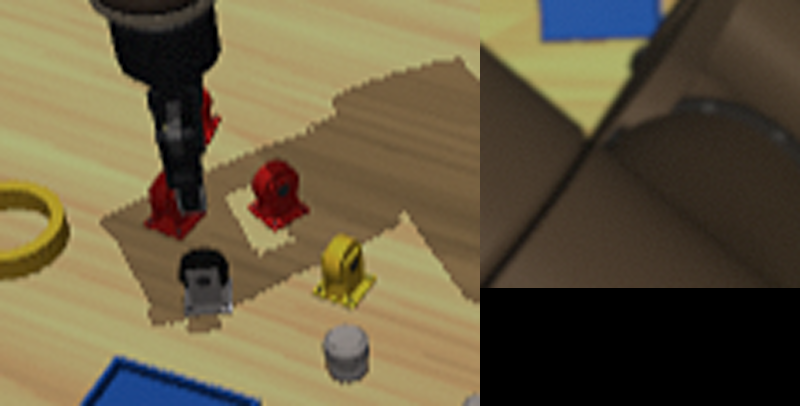

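The gripper is above castor B (crop (205,285)) and the red ones are well clear. Correcting and descending.

Emit:
play_rows(rows=[[0.4,0,-0.1,0.4,0],[0.4,0,0,0,0],[0.4,0,0,0,0],[0.4,0,0,0,0]])

```text
time_s: 2.95
ee_pos: [0.4214, -0.2879, 0.0801]
ee_rot: [2.748, -1.523, 0.002]
ft_force: [-0.2, 0.3, 0.2]
width: 0.698
gripper_force: 0.0
```

Run:
```python
from h import *
go(.4202,-.2840,.012,32)
```

```text
pos [ 0.4214 -0.2879  0.0801] ydir -148.0 j6 1.92 w 0.698 t 2.95
twist units 0.0
shift units after twist [-0.1  -0.03  1.7 ]
```

Emit:
play_rows(rows=[[0.4,-0.1,-0.03,0,0],[0.4,0,0,0.5,0],[0.4,0,0,0.5,0],[0.4,0,0,0.4,0],[0.4,0,0,0.3,0],[0.4,0,0,0,0],[0.4,0,0,0,0],[0.4,0,0,0,0]])

```text
time_s: 3.62
ee_pos: [0.4202, -0.2837, 0.0118]
ee_rot: [2.748, -1.523, 0.002]
ft_force: [0.3, -0.4, -0.3]
width: 0.7
gripper_force: 0.0
```

Emit:
play_rows(rows=[[-1,0,0,0,0],[-1,0,0,0,0],[-1,0,0,0,0],[-1,0,0,0,0],[-1,0,0,0,0],[-1,0,0,0,0]])

```text
time_s: 4.12
ee_pos: [0.42, -0.2838, 0.0116]
ee_rot: [2.748, -1.523, 0.002]
ft_force: [-3.4, -1.5, 12.2]
width: 0.245
gripper_force: 58.2
```

Run:
```python
from h import *
go(.4202,-.2840,.012,32)
```

```text
pos [ 0.42   -0.2838  0.0116] ydir -148.0 j6 1.93 w 0.245 t 4.1167
twist units 0.0
shift units after twist [ 0.01 -0.   -0.01]
```

Emit:
play_rows(rows=[[-1,0,0,-0.5,0],[-1,0,0,-0.9,0],[-1,0,0,-0.9,0],[-1,0,0,0,1],[-1,0,0,0,1],[-1,0,0,0,1],[-1,0,0,0,1],[-1,0,0,0,0.8],[-1,0,0,0,0],[-1,0,0,0,0]])

```text
time_s: 4.95
ee_pos: [0.4198, -0.2834, 0.1029]
ee_rot: [-2.286, 2.155, -0.0]
ft_force: [-0.1, -0.6, -1.2]
width: 0.238
gripper_force: 58.7
```

Run:
```python
from h import *
go(.580,-.274,.0165,3)
```

```text
pos [ 0.4198 -0.2834  0.1029] ydir -176.6 j6 2.43 w 0.238 t 4.95
twist units 0.06
shift units after twist [-0.02 -4.01  2.16]
```

Emit:
play_rows(rows=[[-1,0,-0.8,0,0],[-1,0,-0.8,0,0],[-1,0,-0.8,0,0],[-1,0,-0.8,0,0],[-1,-0.02,-0.81,0,0],[-1,0,0,0,0],[-1,0,0,0,0],[-1,0,0,0,0]])

```text
time_s: 5.62
ee_pos: [0.5792, -0.2732, 0.1024]
ee_rot: [2.285, -2.155, -0.002]
ft_force: [0.0, -0.8, -1.4]
width: 0.245
gripper_force: 58.9
```

Run:
```python
from h import *
go(.580,-.274,.0165,3)
s=grab_frame("scene");t=grab_frame("top")
a=cv2.resize(s[110:250,90:230,::-1],(400,400),interpolation=cv2.INTER_CUBIC)
b=cv2.resize(t[80:200,300:420,::-1],(400,400),interpolation=cv2.INTER_CUBIC)
cv2.imwrite("pics/c3.png",np.hstack([a,b]))
```

```text
pos [ 0.5792 -0.2732  0.1024] ydir -176.6 j6 2.6 w 0.245 t 5.6167
twist units 0.06
shift units after twist [ 0.02 -0.02  2.15]
```

View pics/c3.png

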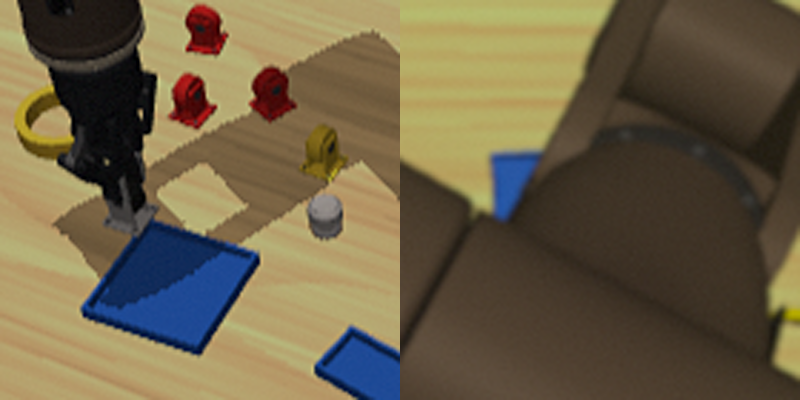

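The castor is held level over the tray's right half. Lowering and releasing.

Emit:
play_rows(rows=[[-1,0,0,0.6,0],[-1,0,0,0.6,0],[-1,0,0,0.4,0],[-1,0,0,0.3,0],[-1,0,0,0.15,0],[-1,0,0,0.1,0],[-1,0,0,0,0],[-1,0,0,0,0]])

```text
time_s: 6.38
ee_pos: [0.5802, -0.2739, 0.0175]
ee_rot: [-2.283, 2.158, -0.001]
ft_force: [0.7, 0.0, 0.2]
width: 0.244
gripper_force: 58.9
```

Emit:
play_rows(rows=[[0,0,0,0,0],[0,0,0,0,0],[0,0,0,0,0],[0,0,0,-0.3,0],[0,0,0,-0.9,0],[0,0,0,-0.9,0],[0,0,0,-0.3,0],[0,0,0,0,0]])

```text
time_s: 7.05
ee_pos: [0.5823, -0.2748, 0.1177]
ee_rot: [-2.281, 2.157, -0.01]
ft_force: [0.2, -0.6, -0.1]
width: 0.498
gripper_force: 0.0
```

Run:
```python
from h import *
go(.4597,.1367,.012,-20.6)
go(.4438,-.1452,.012)
```

```text
pos [ 0.5823 -0.2748  0.1177] ydir -176.8 j6 2.6 w 0.498 t 7.05
twist units 3.97
shift units after twist [-8.55  6.51  2.59]
pos [ 0.5823 -0.2748  0.1177] ydir -176.8 j6 2.6 w 0.498 t 7.05
shift units after twist [-3.44  3.29  2.61]
```

Emit:
play_rows(rows=[[0.4,0,0,0,-1],[0.4,0,0,0,-1],[0.4,0,0,0,-1],[0.4,0,0,0,-1],[0.4,0,0,0,-1],[0.4,0,0,0,-1],[0.4,0,0,0,-1],[0.4,0,0,0,-1],[0.4,0,0,0,-1],[0.4,0,0,0,-1],[0.4,0,0,0,-1],[0.4,0,0,0,-1]])

```text
time_s: 8.05
ee_pos: [0.5795, -0.2734, 0.1124]
ee_rot: [-3.116, 0.396, 0.001]
ft_force: [-0.5, 0.2, 0.6]
width: 0.698
gripper_force: 0.0
```

Emit:
play_rows(rows=[[0.4,0,0,0,-1],[0.4,0,0,0,-1],[0.4,0,0,0,-1],[0.4,0,0,0,-1],[0.4,0,0,0,-1],[0.4,0,0,0,-1],[0.4,0,0,0,-1],[0.4,0,0,0,-1],[0.4,0,0,0,-1],[0.4,0,0,0,-1],[0.4,0,0,0,-1],[0.4,0,0,0,-1]])

```text
time_s: 9.05
ee_pos: [0.5795, -0.2734, 0.1124]
ee_rot: [-2.754, -1.511, 0.001]
ft_force: [0.4, -0.4, -0.3]
width: 0.697
gripper_force: 0.0
```

Emit:
play_rows(rows=[[0.4,0,0,0,-1],[0.4,0,0,0,-1],[0.4,0.8,-0.6,0,0],[0.4,0.8,-0.6,0,0],[0.4,0.8,-0.6,0,0],[0.4,0.8,-0.6,0,0],[0.4,0.8,-0.6,0,0],[0.4,0.8,-0.6,0,0],[0.4,0.8,-0.6,0,0],[0.4,0.8,-0.6,0,0],[0.4,0.8,-0.6,0,0],[0.4,0.8,-0.6,0,0]])

```text
time_s: 10.05
ee_pos: [0.4679, 0.1123, 0.1127]
ee_rot: [-2.586, -1.784, 0.001]
ft_force: [1.1, 0.6, -0.1]
width: 0.701
gripper_force: 0.0
```

Emit:
play_rows(rows=[[0.4,0.5,-0.5,0,0],[0.4,0,0,0,0],[0.4,0,0,0,0],[0.4,0,0,0,0]])

```text
time_s: 10.38
ee_pos: [0.4575, 0.1363, 0.1127]
ee_rot: [2.585, 1.785, -0.0]
ft_force: [0.3, -0.4, 0.7]
width: 0.7
gripper_force: 0.0
```

Run:
```python
from h import *
go(.4597,.1367,.012,-20.6)
s=grab_frame("scene");t=grab_frame("top")
a=cv2.resize(s[120:260,90:350,::-1],(800,430),interpolation=cv2.INTER_CUBIC)
cv2.imwrite("pics/c4.png",a)
```

```text
pos [0.4575 0.1363 0.1127] ydir -20.7 j6 0.59 w 0.7 t 10.3833
twist units -0.02
shift units after twist [0.03 0.05 2.52]
```

View pics/c4.png

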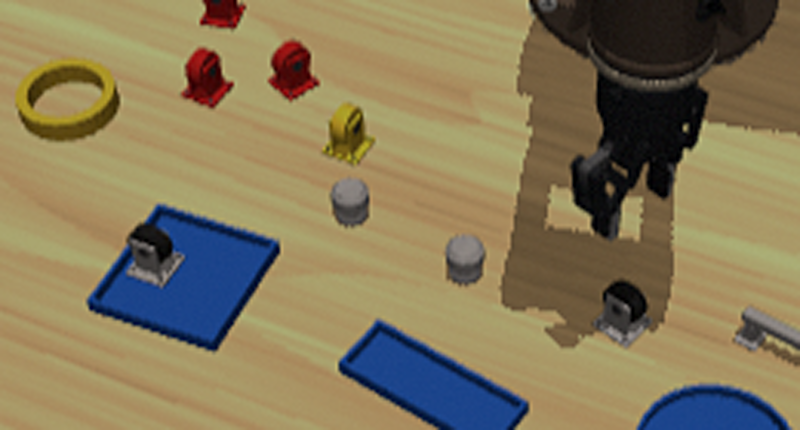

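Castor B stands flat in the tray at crop (155,255). The gripper is over castor A at crop (622,312). Descending and gripping.

Emit:
play_rows(rows=[[0.4,0.03,0.05,0.4,0],[0.4,0,0,0.6,0],[0.4,0,0,0.5,0],[0.4,0,0,0.5,0],[0.4,0,0,0.3,0],[0.4,0,0,0.2,0],[0.4,0,0,0,0],[0.4,0,0,0,0]])

```text
time_s: 11.15
ee_pos: [0.46, 0.1363, 0.0128]
ee_rot: [-2.587, -1.783, 0.001]
ft_force: [0.4, 0.9, 0.1]
width: 0.701
gripper_force: 0.0
```

Emit:
play_rows(rows=[[-1,0,0,0,0],[-1,0,0,0,0],[-1,0,0,0,0],[-1,0,0,0,0],[-1,0,0,0,0],[-1,0,0,0,0]])

```text
time_s: 11.65
ee_pos: [0.4597, 0.1372, 0.0138]
ee_rot: [2.585, 1.784, 0.001]
ft_force: [-5.2, 1.3, 19.0]
width: 0.161
gripper_force: 67.6
```

Emit:
play_rows(rows=[[-1,0,0,-0.5,0],[-1,0,0,-0.9,0],[-1,0,0,-0.9,0],[-1,0,0,0,-1],[-1,0,0,0,-1],[-1,0,0,0,-1],[-1,0,0,0,-1],[-1,0,0,0,0],[-1,0,0,0,0],[-1,0,0,0,0]])

```text
time_s: 12.48
ee_pos: [0.4598, 0.137, 0.1049]
ee_rot: [2.162, 2.279, 0.0]
ft_force: [-0.2, 0.5, -2.4]
width: 0.166
gripper_force: 65.6
```

Run:
```python
from h import *
go(.581,-.216,.0165,3)
```

```text
pos [0.4598 0.137  0.1049] ydir 3.0 j6 0.17 w 0.166 t 12.4833
twist units 0.0
shift units after twist [-8.97  2.56  2.21]
```

Run:
```python
from h import *
s=grab_frame("scene")
a=cv2.resize(s[140:240,240:350,::-1],(660,600),interpolation=cv2.INTER_CUBIC)
cv2.imwrite("pics/c5.png",a)
```

```text
(no output)
```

View pics/c5.png

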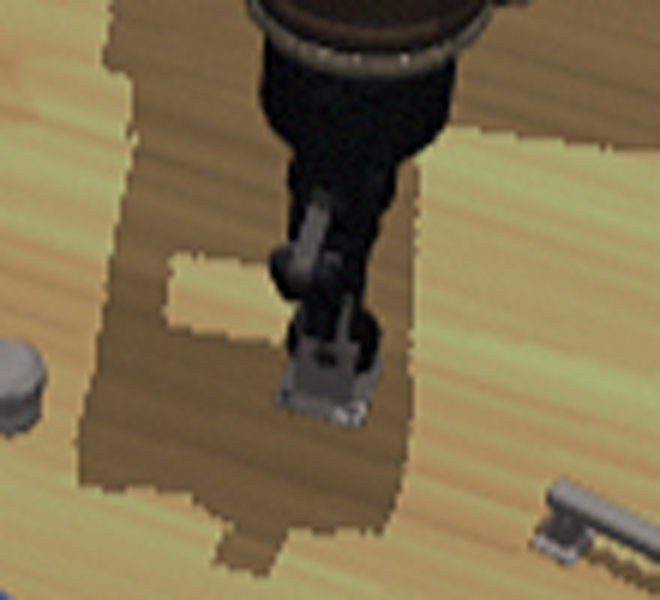

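Run:
```python
from h import *
for p in [(0,0,0),(.02,.02,0),(.02,-.02,0),(-.02,.02,0),(-.02,-.02,0),(0,0,.052)]:
    q=pix("scene",np.array([.4598,.137,.091])+p); print(p,((q-[240,140])*6).round(0))
print(get_obs()["torque"])
```

```text
(0, 0, 0) [323. 383.]
(0.02, 0.02, 0) [350. 430.]
(0.02, -0.02, 0) [265. 400.]
(-0.02, 0.02, 0) [382. 366.]
(-0.02, -0.02, 0) [298. 338.]
(0, 0, 0.052) [332. 305.]
[ 0.00611772 -0.00624407 -0.00646547]
```

The castor is held level (its corners match the prediction), so I'm carrying on to the tray.

Emit:
play_rows(rows=[[-1,-0.7,0.2,0,0],[-1,-0.75,0.21,0,0],[-1,-0.75,0.21,0,0],[-1,-0.75,0.21,0,0],[-1,-0.75,0.21,0,0],[-1,-0.75,0.21,0,0],[-1,-0.75,0.21,0,0],[-1,-0.75,0.21,0,0],[-1,-0.75,0.21,0,0],[-1,-0.75,0.21,0,0],[-1,-0.75,0.21,0,0],[-1,-0.75,0.21,0,0]])

```text
time_s: 13.53
ee_pos: [0.5802, -0.2165, 0.1046]
ee_rot: [-2.161, -2.28, 0.0]
ft_force: [0.7, 0.4, -0.8]
width: 0.163
gripper_force: 65.6
```

Emit:
play_rows(rows=[[-1,0,0,0,0],[-1,0,0,0,0],[-1,0,0,0,0],[-1,0,0,0,0]])

```text
time_s: 13.87
ee_pos: [0.5796, -0.214, 0.1046]
ee_rot: [-2.158, -2.282, 0.0]
ft_force: [-0.3, 0.4, 0.2]
width: 0.162
gripper_force: 65.6
```

Run:
```python
from h import *
go(.581,-.216,.018,3)
s=grab_frame("scene")
a=cv2.resize(s[120:240,100:230,::-1],(650,600),interpolation=cv2.INTER_CUBIC)
cv2.imwrite("pics/c6.png",a)
```

```text
pos [ 0.5796 -0.214   0.1046] ydir 3.2 j6 -0.46 w 0.162 t 13.8667
twist units 0.03
shift units after twist [-0.05  0.03  2.17]
```

View pics/c6.png

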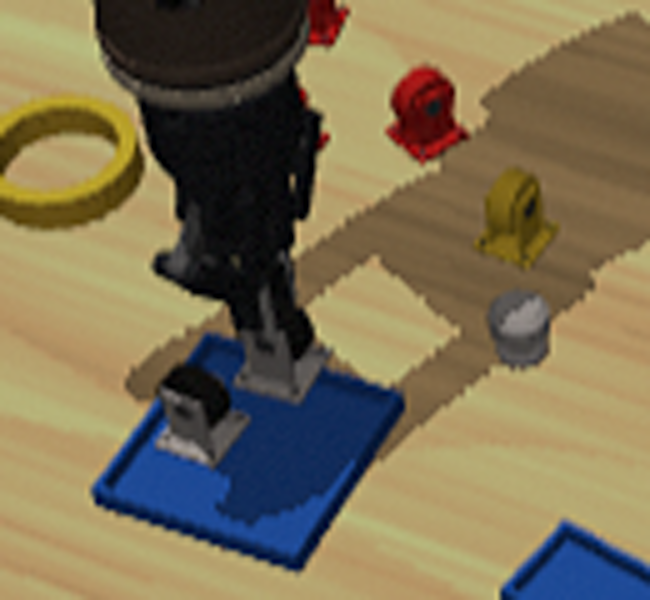

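Castor A is level over the left half of the tray and clear of castor B (crop (200,410)). Lowering.

Emit:
play_rows(rows=[[-1,-0.05,0.03,0.6,0],[-1,0,0,0.6,0],[-1,0,0,0.4,0],[-1,0,0,0.3,0],[-1,0,0,0.15,0],[-1,0,0,0,0],[-1,0,0,0,0],[-1,0,0,0,0]])

```text
time_s: 14.58
ee_pos: [0.5821, -0.2169, 0.0238]
ee_rot: [2.157, 2.282, 0.001]
ft_force: [0.6, 0.8, -0.3]
width: 0.163
gripper_force: 65.7
```

Emit:
play_rows(rows=[[-1,0,0,0.06,0],[-1,0,0,0.05,0],[-1,0,0,0,0],[-1,0,0,0,0]])

```text
time_s: 14.92
ee_pos: [0.5814, -0.2168, 0.0185]
ee_rot: [2.158, 2.283, 0.0]
ft_force: [-0.8, 0.1, -0.6]
width: 0.162
gripper_force: 65.7
```

Castor A is about 1 mm above the floor. Opening and backing off, then heading for a knob.

Emit:
play_rows(rows=[[-1,0,0,0.03,0],[0,0,0,0,0],[0,0,0,0,0],[0,0,0,0,0],[0,0,0,-0.3,0],[0,0,0,-0.9,0],[0,0,0,-0.9,0],[0,0,0,0,0],[0,0,0,0,0],[0,0,0,0,0]])

```text
time_s: 15.75
ee_pos: [0.5814, -0.2168, 0.1019]
ee_rot: [2.158, 2.282, 0.0]
ft_force: [-0.8, 1.2, -0.1]
width: 0.5
gripper_force: 0.0
```

Run:
```python
from h import *
t=np.load("pics/top0.npy");s=np.load("pics/scene0.npy")
g=cv2.cvtColor(s,cv2.COLOR_RGB2HSV)
# knobs: enclosing region in scene, low saturation
for x0,y0,x1,y1 in[(192,172,216,196),(230,190,254,216)]:
    m=(g[y0:y1,x0:x1,1]<70).astype(np.uint8);k,l,st,ce=cv2.connectedComponentsWithStats(m);i=1+st[1:,4].argmax()
    c=ce[i]+[x0,y0];print(c,st[i],ray("scene",*c,.02)[:2].round(4))
go(.4438,-.1452,.007,3)
```

```text
[203.52287582 184.92810458] [  6   6  12  15 153] [ 0.4431 -0.1475]
[240.54716981 203.6918239 ] [  5   6  12  16 159] [ 0.4635 -0.0179]
pos [ 0.5814 -0.2168  0.1019] ydir 3.2 j6 -0.46 w 0.5 t 15.75
twist units 0.04
shift units after twist [ 1.97 -3.34  2.37]
```

Emit:
play_rows(rows=[[0.4,0.4,-0.67,0,0],[0.4,0.4,-0.67,0,0],[0.4,0.4,-0.67,0,0],[0.4,0.4,-0.67,0,0],[0.4,0.37,-0.66,0,0],[0.4,0,0,0.5,0],[0.4,0,0,0.5,0],[0.4,0,0,0,0],[0.4,0,0,0,0],[0.4,0,0,0,0]])

```text
time_s: 16.58
ee_pos: [0.4436, -0.1456, 0.0613]
ee_rot: [-2.158, -2.282, 0.001]
ft_force: [0.3, -0.5, -0.4]
width: 0.7
gripper_force: 0.0
```

Run:
```python
from h import *
go(.4437,-.146,.007,3)
s=grab_frame("scene")
a=cv2.resize(s[120:240,100:230,::-1],(650,600),interpolation=cv2.INTER_CUBIC)
cv2.imwrite("pics/c7.png",a)
```

```text
pos [ 0.4436 -0.1456  0.0613] ydir 3.2 j6 -0.44 w 0.7 t 16.5833
twist units 0.03
shift units after twist [-0.01  0.    1.36]
```

View pics/c7.png

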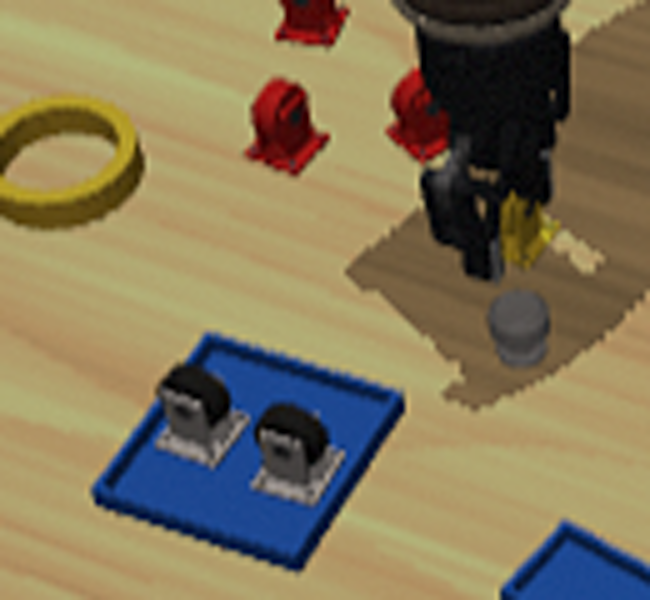

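Both castors stand flat and apart in the tray. Descending onto the first knob.

Emit:
play_rows(rows=[[0.4,0,0,0.5,0],[0.4,0,0,0.4,0],[0.4,0,0,0.3,0],[0.4,0,0,0.15,0],[0.4,0,0,0,0],[0.4,0,0,0,0],[-1,0,0,0,0],[-1,0,0,0,0],[-1,0,0,0,0],[-1,0,0,0,0],[-1,0,0,0,0],[-1,0,0,0,0]])

```text
time_s: 17.63
ee_pos: [0.442, -0.1455, 0.0097]
ee_rot: [-2.157, -2.282, 0.001]
ft_force: [-23.4, -1.5, 80.0]
width: 0.128
gripper_force: 60.1
```

Emit:
play_rows(rows=[[-1,0,0,-0.5,0],[-1,0,0,-0.9,0],[-1,0,0,-0.9,0],[-1,0,0,0,0],[-1,0,0,0,0],[-1,0,0,0,0]])

```text
time_s: 18.13
ee_pos: [0.4436, -0.1456, 0.0994]
ee_rot: [2.158, 2.282, 0.001]
ft_force: [-0.5, 0.0, -0.2]
width: -0.005
gripper_force: 0.0
```

Run:
```python
from h import *
go(.564,.235,.012,3)
```

```text
pos [ 0.4436 -0.1456  0.0994] ydir 3.2 j6 -0.44 w -0.005 t 18.1333
twist units 0.03
shift units after twist [9.35 3.5  2.19]
```

The grip slipped. Looking.

Run:
```python
from h import *
s=grab_frame("scene")
a=cv2.resize(s[120:240,140:270,::-1],(650,600),interpolation=cv2.INTER_CUBIC)
cv2.imwrite("pics/c8.png",a)
```

```text
(no output)
```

View pics/c8.png

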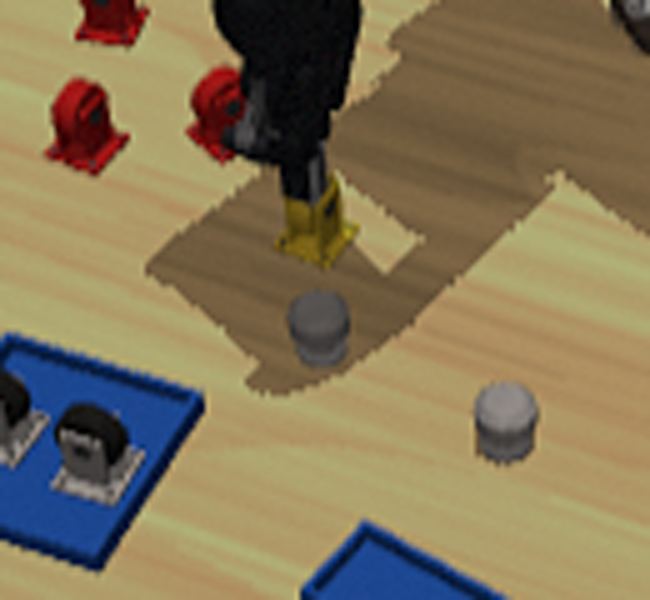

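The knob is still upright in place at crop (320,330). The fingertips reached the bench as they swung forward while closing, so I'll retry about 8 mm higher.

Emit:
play_rows(rows=[[0.4,0,0,0,0],[0.4,0,0,0,0],[0.4,0,0,0,0],[0.4,0,0,0.5,0],[0.4,0,0,0.5,0],[0.4,0,0,0.5,0],[0.4,0,0,0.4,0],[0.4,0,0,0.2,0],[0.4,0,0,0,0],[0.4,0,0,0,0],[0.4,0,0,0,0]])

```text
time_s: 19.1
ee_pos: [0.444, -0.1458, 0.0158]
ee_rot: [2.158, 2.282, 0.0]
ft_force: [-0.5, -0.4, 0.5]
width: 0.694
gripper_force: 0.0
```

Emit:
play_rows(rows=[[0,0,0,0,0],[-0.1,0,0,0,0],[-0.2,0,0,0,0],[-0.3,0,0,0,0]])

```text
time_s: 19.43
ee_pos: [0.4439, -0.1457, 0.0156]
ee_rot: [2.158, 2.282, 0.0]
ft_force: [0.2, -0.0, 0.2]
width: 0.352
gripper_force: 0.0
```

Emit:
play_rows(rows=[[-0.4,0,0,0,0],[-0.5,0,0,0,0],[-0.5,0,0,0,0]])

```text
time_s: 19.68
ee_pos: [0.4436, -0.1456, 0.0152]
ee_rot: [2.158, 2.283, 0.0]
ft_force: [0.5, -0.9, 0.1]
width: 0.248
gripper_force: 0.0
```

Run:
```python
from h import *
s=grab_frame("scene")
a=cv2.resize(s[130:210,165:250,::-1],(638,600),interpolation=cv2.INTER_CUBIC)
cv2.imwrite("pics/c9.png",cv2.convertScaleAbs(a,alpha=1.6))
print(get_obs()["gripper_force"], get_obs()["width"])
for p in [(0,0,0),(0,0,.038),(.018,0,.026),(-.018,0,.026)]:
    q=pix("scene",np.array([.4437,-.146,0])+p); print(p,((q-[165,130])*7.5).round(0))
```

```text
0.0 0.25197516654948743
(0, 0, 0) [295. 448.]
(0, 0, 0.038) [289. 383.]
(0.018, 0, 0.026) [269. 435.]
(-0.018, 0, 0.026) [312. 373.]
```

View pics/c9.png

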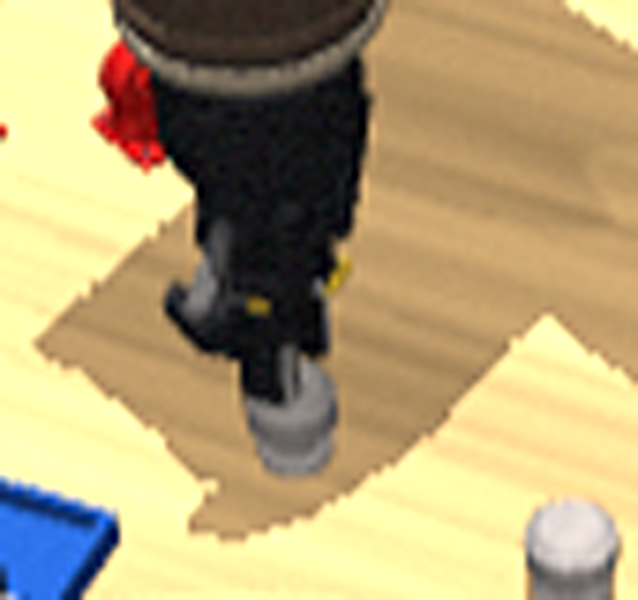

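Run:
```python
from h import *
for nm,uv,tcp,ang,hw in [("c7",(197,175),(.4436,-.1456,.0613),3,.03),("c9",(200.6,183.3),(.4437,-.1457,.0152),3,.0105),("c2",(161.5,146.9),(.4155,-.288,.0915),32,.03)]:
    d=np.array([np.cos(np.radians(ang)),np.sin(np.radians(ang))])
    for dz in(0,.01,.02,.03):
        r=ray("scene",*uv,tcp[2]+dz)[:2]-np.array(tcp[:2]); print(nm,dz,"along closing",(r@d).round(4),"across",(r@[-d[1],d[0]]).round(4))
```

```text
c7 0 along closing 0.0045 across -0.017
c7 0.01 along closing 0.0129 across -0.0122
c7 0.02 along closing 0.0213 across -0.0073
c7 0.03 along closing 0.0297 across -0.0024
c9 0 along closing -0.0073 across -0.0148
c9 0.01 along closing 0.0008 across -0.0102
c9 0.02 along closing 0.0089 across -0.0055
c9 0.03 along closing 0.017 across -0.0009
c2 0 along closing -0.0038 across -0.0071
c2 0.01 along closing 0.0072 across -0.0059
c2 0.02 along closing 0.0183 across -0.0047
c2 0.03 along closing 0.0293 across -0.0035
```

The geometry explains it. The fingertips project about 25–30 mm above the reported TCP, and castor A was held by its wheel (width 0.16, tips near 43 mm). So the real tips are at about TCP z + 0.03 and I have to go deeper. I'll descend in small steps and watch the force.

Emit:
play_rows(rows=[[-0.4,0,0,-0.8,0],[0.4,0,0,0,0],[0.4,0,0,0,0],[0.4,0,0,0,0],[0.4,0,0,0.6,0],[0.4,0,0,0.4,0],[0.4,0,0,0.2,0],[0.4,0,0,0.1,0],[0.4,0,0,0,0]])

```text
time_s: 20.48
ee_pos: [0.4429, -0.1453, -0.0057]
ee_rot: [-2.157, -2.281, 0.001]
ft_force: [-1.1, -0.0, 0.4]
width: 0.699
gripper_force: 0.0
```

Emit:
play_rows(rows=[[0.4,0,0,0.15,0],[0.4,0,0,0.1,0],[0.4,0,0,0,0],[0.4,0,0,0,0]])

```text
time_s: 20.82
ee_pos: [0.4437, -0.1457, -0.0147]
ee_rot: [2.158, 2.283, 0.0]
ft_force: [-0.2, 0.9, 0.6]
width: 0.699
gripper_force: 0.0
```

Emit:
play_rows(rows=[[0.4,0,0,0.12,0],[0.4,0,0,0.05,0],[0.4,0,0,0,0],[0.4,0,0,0,0]])

```text
time_s: 21.15
ee_pos: [0.4435, -0.1456, -0.0217]
ee_rot: [-2.158, -2.283, 0.0]
ft_force: [0.3, 0.3, 0.3]
width: 0.7
gripper_force: 0.0
```

No contact at TCP z of -0.0217, which confirms the offset. Closing.

Emit:
play_rows(rows=[[0,0,0,0,0],[-0.2,0,0,0,0],[-0.3,0,0,0,0],[-0.3,0,0,0,0]])

```text
time_s: 21.48
ee_pos: [0.4437, -0.1457, -0.0213]
ee_rot: [2.158, 2.283, 0.0]
ft_force: [-1.2, 0.6, 7.7]
width: 0.398
gripper_force: 58.8
```

Emit:
play_rows(rows=[[-1,0,0,0,0],[-1,0,0,0,0],[-1,0,0,0,0],[-1,0,0,0,0]])

```text
time_s: 21.82
ee_pos: [0.4437, -0.1457, -0.0213]
ee_rot: [2.158, 2.283, 0.0]
ft_force: [-0.9, 0.8, 8.1]
width: 0.402
gripper_force: 58.8
```

Emit:
play_rows(rows=[[-1,0,0,-0.5,0],[-1,0,0,-0.9,0],[-1,0,0,-0.9,0],[-1,0,0,0,0],[-1,0,0,0,0],[-1,0,0,0,0]])

```text
time_s: 22.32
ee_pos: [0.4436, -0.1456, 0.0705]
ee_rot: [2.158, 2.282, 0.0]
ft_force: [-0.2, -0.8, -1.4]
width: 0.397
gripper_force: 60.1
```

Run:
```python
from h import *
go(.564,.286,-.0165,3)
```

```text
pos [ 0.4436 -0.1456  0.0705] ydir 3.2 j6 -0.44 w 0.397 t 22.3167
twist units 0.03
shift units after twist [10.62  3.57  2.17]
```

Emit:
play_rows(rows=[[-1,0.8,0.27,0,0],[-1,0.8,0.27,0,0],[-1,0.9,0.3,0,0],[-1,0.9,0.3,0,0],[-1,0.9,0.3,0,0],[-1,0.9,0.3,0,0],[-1,0.9,0.3,0,0],[-1,0.9,0.3,0,0],[-1,0.9,0.3,0,0],[-1,0.9,0.3,0,0],[-1,0.9,0.3,0,0],[-1,0.9,0.3,0,0]])

```text
time_s: 23.32
ee_pos: [0.5603, 0.2872, 0.0684]
ee_rot: [-2.157, -2.282, 0.004]
ft_force: [1.3, -0.7, -1.2]
width: 0.397
gripper_force: 60.0
```

Emit:
play_rows(rows=[[-1,0,0,0,0],[-1,0,0,0,0],[-1,0,0,0,0],[-1,0,0,0,0]])

```text
time_s: 23.65
ee_pos: [0.5603, 0.2843, 0.0693]
ee_rot: [-2.159, -2.281, 0.004]
ft_force: [0.4, 0.0, -0.0]
width: 0.4
gripper_force: 60.0
```

Run:
```python
from h import *
go(.564,.286,-.0165,3)
```

```text
pos [0.5603 0.2843 0.0693] ydir 3.2 j6 0.37 w 0.4 t 23.65
twist units 0.03
shift units after twist [0.04 0.1  2.14]
```

Emit:
play_rows(rows=[[-1,0.04,0.1,0.5,0],[-1,0,0,0.6,0],[-1,0,0,0.5,0],[-1,0,0,0.3,0],[-1,0,0,0.14,0],[-1,0,0,0,0],[-1,0,0,0,0],[-1,0,0,0.06,0],[-1,0,0,0.03,0],[-1,0,0,0,0],[-1,0,0,0,0]])

```text
time_s: 24.57
ee_pos: [0.5654, 0.2876, -0.0143]
ee_rot: [2.158, 2.283, 0.001]
ft_force: [-0.3, 0.0, -1.4]
width: 0.395
gripper_force: 60.1
```

Emit:
play_rows(rows=[[0.1,0,0,0,0],[0.1,0,0,0,0],[0.1,0,0,0,0],[0.1,0,0,-0.3,0],[0.1,0,0,-0.9,0],[0.1,0,0,-0.9,0],[0.1,0,0,0,0],[0.1,0,0,0,0],[0.1,0,0,0,0]])

```text
time_s: 25.32
ee_pos: [0.5652, 0.2875, 0.07]
ee_rot: [2.158, 2.283, 0.001]
ft_force: [-0.1, -0.2, -0.3]
width: 0.551
gripper_force: 0.0
```

Run:
```python
from h import *
go(.465,-.0155,-.0217,3)
```

```text
pos [0.5652 0.2875 0.07  ] ydir 3.2 j6 0.37 w 0.551 t 25.3167
twist units 0.03
shift units after twist [-7.43 -2.9   2.29]
```

Released a few mm above the floor; I'll check it in a later picture. Now the second knob.

Emit:
play_rows(rows=[[0.4,-0.75,-0.29,0,0],[0.4,-0.75,-0.29,0,0],[0.4,-0.75,-0.29,0,0],[0.4,-0.75,-0.29,0,0],[0.4,-0.75,-0.29,0,0],[0.4,-0.75,-0.29,0,0],[0.4,-0.75,-0.29,0,0],[0.4,-0.75,-0.29,0,0],[0.4,-0.75,-0.29,0,0],[0.4,-0.68,-0.29,0,0],[0.4,0,0,0,0],[0.4,0,0,0,0]])

```text
time_s: 26.32
ee_pos: [0.4649, -0.0168, 0.0686]
ee_rot: [-2.161, -2.279, 0.002]
ft_force: [1.5, -0.3, 0.2]
width: 0.702
gripper_force: 0.0
```

Emit:
play_rows(rows=[[0.4,0,0,0,0],[0.4,0,0,0,0]])

```text
time_s: 26.48
ee_pos: [0.4661, -0.015, 0.0689]
ee_rot: [-2.157, -2.283, 0.0]
ft_force: [-0.6, -0.3, 0.2]
width: 0.702
gripper_force: 0.0
```

Run:
```python
from h import *
go(.465,-.0155,-.0217,3)
s=grab_frame("scene")
a=cv2.resize(s[165:305,210:370,::-1],(686,600),interpolation=cv2.INTER_CUBIC)
cv2.imwrite("pics/c10.png",a)
```

```text
pos [ 0.4661 -0.015   0.0689] ydir 3.2 j6 -0.15 w 0.702 t 26.4833
twist units 0.04
shift units after twist [-0.01 -0.03  2.26]
```

View pics/c10.png

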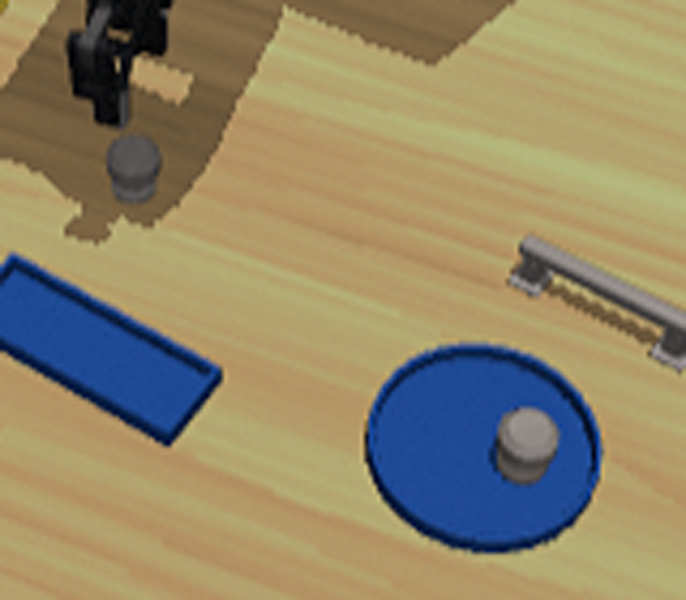

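Knob 1 stands upright in the dish at crop (527,445). The gripper is over knob 2 at crop (133,168).

Emit:
play_rows(rows=[[0.4,0,-0.03,0.5,0],[0.4,0,0,0.6,0],[0.4,0,0,0.5,0],[0.4,0,0,0.4,0],[0.4,0,0,0.2,0],[0.4,0,0,0.06,0],[0.4,0,0,0,0],[0.4,0,0,0,0],[0.4,0,0,0,0]])

```text
time_s: 27.28
ee_pos: [0.4654, -0.0157, -0.0204]
ee_rot: [2.157, 2.282, 0.001]
ft_force: [-0.2, -0.0, 0.3]
width: 0.698
gripper_force: 0.0
```

Emit:
play_rows(rows=[[-1,0,0,0,0],[-1,0,0,0,0],[-1,0,0,0,0],[-1,0,0,0,0],[-1,0,0,0,0]])

```text
time_s: 27.7
ee_pos: [0.4652, -0.0159, -0.0203]
ee_rot: [2.158, 2.282, 0.001]
ft_force: [-2.6, 0.2, 16.3]
width: 0.401
gripper_force: 57.9
```

Emit:
play_rows(rows=[[-1,0,0,-0.5,0],[-1,0,0,-0.9,0],[-1,0,0,-0.9,0],[-1,0,0,0,0],[-1,0,0,0,0],[-1,0,0,0,0]])

```text
time_s: 28.2
ee_pos: [0.4648, -0.0159, 0.071]
ee_rot: [2.158, 2.282, 0.001]
ft_force: [-0.4, 0.6, -0.7]
width: 0.399
gripper_force: 60.3
```

Run:
```python
from h import *
go(.564,.234,-.0165,3)
```

```text
pos [ 0.4648 -0.0159  0.071 ] ydir 3.2 j6 -0.16 w 0.399 t 28.2
twist units 0.03
shift units after twist [6.11 2.8  2.19]
```

Emit:
play_rows(rows=[[-1,0.75,0.34,0,0],[-1,0.75,0.35,0,0],[-1,0.77,0.35,0,0],[-1,0.77,0.35,0,0],[-1,0.77,0.35,0,0],[-1,0.77,0.35,0,0],[-1,0.77,0.35,0,0],[-1,0.76,0.36,0,0],[-1,0,0,0,0],[-1,0,0,0,0],[-1,0,0,0,0],[-1,0,0,0,0]])

```text
time_s: 29.2
ee_pos: [0.5618, 0.2334, 0.0698]
ee_rot: [-2.158, -2.281, 0.003]
ft_force: [0.2, -1.0, -1.5]
width: 0.397
gripper_force: 60.2
```

Run:
```python
from h import *
go(.564,.234,-.016,3)
```

```text
pos [0.5618 0.2334 0.0698] ydir 3.2 j6 0.29 w 0.397 t 29.2
twist units 0.03
shift units after twist [0.01 0.06 2.14]
```

Emit:
play_rows(rows=[[-1,0,0.04,0.5,0],[-1,0,0,0.6,0],[-1,0,0,0.5,0],[-1,0,0,0.3,0],[-1,0,0,0.16,0],[-1,0,0,0.07,0],[-1,0,0,0.04,0],[-1,0,0,0,0],[-1,0,0,0,0],[-1,0,0,0,0]])

```text
time_s: 30.03
ee_pos: [0.5651, 0.2347, -0.0152]
ee_rot: [2.158, 2.282, 0.002]
ft_force: [-0.4, -0.8, -0.9]
width: 0.397
gripper_force: 60.2
```

Emit:
play_rows(rows=[[0.1,0,0,0,0],[0.1,0,0,0,0],[0.1,0,0,0,0],[0.1,0,0,-0.3,0],[0.1,0,0,-0.9,0],[0.1,0,0,-0.9,0],[0.1,0,0,0,0],[0.1,0,0,0,0],[0.1,0,0,0,0]])

```text
time_s: 30.78
ee_pos: [0.5646, 0.2346, 0.0688]
ee_rot: [2.158, 2.283, 0.001]
ft_force: [-0.1, -0.5, -0.9]
width: 0.547
gripper_force: 0.0
```

Run:
```python
from h import *
t=np.load("pics/top0.npy");h=cv2.cvtColor(t,cv2.COLOR_RGB2HSV)
m=h[165:200,160:210,1]<85
# bar centre line: raise plane .036 for the bar
n,l,st,ce=cv2.connectedComponentsWithStats(m.astype(np.uint8));i=1+st[1:,4].argmax()
ys,xs=np.nonzero(l==i);P=np.array([ray("top",x+160,y+165,.032)[:2] for x,y in zip(xs,ys)])
w,v=np.linalg.eigh(np.cov(P.T));d=v[:,1];q=P@d
print("pull",P.mean(0),"mid",P.mean(0)+d*((q.max()+q.min())/2-q.mean()),"deg",np.degrees(np.arctan2(d[1],d[0])),np.ptp(q))
go(.4365,.2987,-.02,-10.1)
```

```text
pull [0.43679353 0.29712114] mid [0.43691558 0.29776956] deg 79.33999990161999 0.1279624858870253
pos [0.5646 0.2346 0.0688] ydir 3.2 j6 0.29 w 0.547 t 30.7833
twist units 2.22
shift units after twist [ 1.02 -3.44  2.22]
```

Emit:
play_rows(rows=[[0.1,0,0,0,1],[0.1,0,0,0,1],[0.1,0,0,0,0.25],[0.1,0.2,-0.68,0,0],[0.1,0.2,-0.69,0,0],[0.1,0.2,-0.69,0,0],[0.1,0.2,-0.69,0,0],[0.1,0.2,-0.69,0,0],[0.1,0,0,0,0],[0.1,0,0,0,0],[0.1,0,0,0,0],[0.1,0,0,0,0]])

```text
time_s: 31.78
ee_pos: [0.4369, 0.2982, 0.0677]
ee_rot: [2.412, 2.013, -0.0]
ft_force: [-0.1, -0.7, -0.9]
width: 0.551
gripper_force: 0.0
```

Run:
```python
from h import *
go(.4367,.2982,-.014,-10.4)
s=grab_frame("scene")
a=cv2.resize(s[165:305,270:430,::-1],(686,600),interpolation=cv2.INTER_CUBIC)
cv2.imwrite("pics/c11.png",a)
```

```text
pos [0.4369 0.2982 0.0677] ydir -10.3 j6 0.72 w 0.551 t 31.7833
twist units 0.01
shift units after twist [-0.   -0.    2.04]
```

View pics/c11.png

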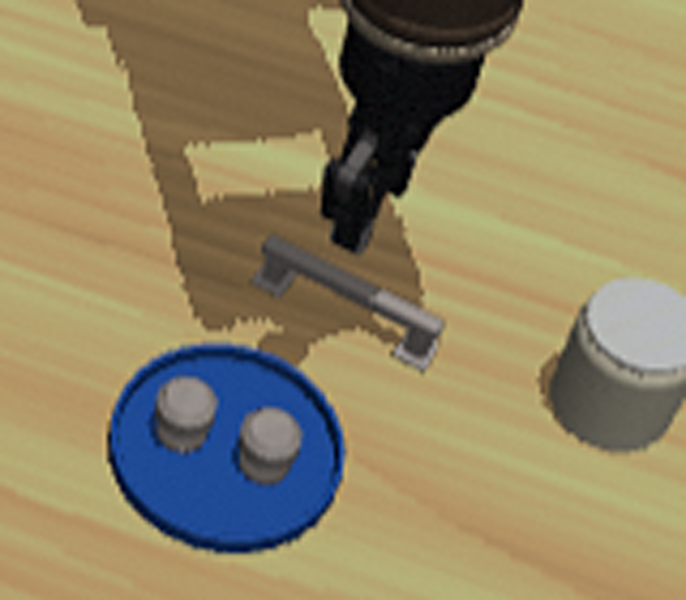

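Both knobs stand in the dish (crop (187,410) and (270,443)). The gripper is over the middle of the pull. Descend, grip, lift.

Emit:
play_rows(rows=[[0.1,0,0,0.5,0],[0.1,0,0,0.6,0],[0.1,0,0,0.5,0],[0.1,0,0,0.3,0],[0.1,0,0,0.15,0],[0.1,0,0,0,0],[0.1,0,0,0,0],[0.1,0,0,0,0]])

```text
time_s: 32.5
ee_pos: [0.437, 0.2986, -0.0133]
ee_rot: [2.412, 2.013, 0.002]
ft_force: [0.4, 0.5, 0.2]
width: 0.547
gripper_force: 0.0
```

Emit:
play_rows(rows=[[-1,0,0,0,0],[-1,0,0,0,0],[-1,0,0,0,0],[-1,0,0,0,0],[-1,0,0,0,0],[-1,0,0,0,0]])

```text
time_s: 33.0
ee_pos: [0.4365, 0.2987, -0.0133]
ee_rot: [2.412, 2.013, 0.001]
ft_force: [-2.2, -0.7, 9.9]
width: 0.124
gripper_force: 58.8
```

Emit:
play_rows(rows=[[-1,0,0,-0.5,0],[-1,0,0,-0.9,0],[-1,0,0,-0.9,0],[-1,0,0,0,0],[-1,0,0,0,0],[-1,0,0,0,0]])

```text
time_s: 33.5
ee_pos: [0.4362, 0.2985, 0.0781]
ee_rot: [2.412, 2.013, 0.001]
ft_force: [-0.4, 0.4, -0.2]
width: 0.127
gripper_force: 59.2
```

Run:
```python
from h import *
# tray: centre/angle check from top and scene
for n in("top","scene"):
    h=cv2.cvtColor(np.load(f"pics/{n}0.npy"),cv2.COLOR_RGB2HSV);m=cv2.inRange(h,(105,120,40),(125,255,255))
    for c in cv2.findContours(m,0,2)[0]:
        if cv2.contourArea(c)<300: continue
        P=np.array([ray(n,*q[0],.014)[:2] for q in c],np.float32);r=cv2.minAreaRect(P)
        if abs(r[0][1])<.1 and abs(r[0][0]-.6)<.1: print(n,r)
go(.5985,.0163,-.009,-9.9)
```

```text
top ((0.5991012454032898, 0.01638191193342209), (0.15284810960292816, 0.05271737650036812), 80.33332824707031)
scene ((0.6019318699836731, 0.015591315925121307), (0.16407497227191925, 0.06394736468791962), 80.29317474365234)
pos [0.4362 0.2985 0.0781] ydir -10.3 j6 0.72 w 0.127 t 33.5
twist units -0.06
shift units after twist [-6.25  5.21  2.18]
```

Emit:
play_rows(rows=[[-1,0,0,0,-0.1],[-1,-0.6,0.5,0,0],[-1,-0.6,0.5,0,0],[-1,-0.63,0.53,0,0],[-1,-0.63,0.53,0,0],[-1,-0.63,0.53,0,0],[-1,-0.63,0.53,0,0],[-1,-0.63,0.53,0,0],[-1,-0.63,0.53,0,0],[-1,-0.63,0.53,0,0],[-1,-0.63,0.53,0,0],[-1,0,0,0,0]])

```text
time_s: 34.5
ee_pos: [0.6033, 0.0126, 0.0767]
ee_rot: [2.403, 2.023, -0.0]
ft_force: [-0.4, 0.1, 0.1]
width: 0.128
gripper_force: 59.2
```

Emit:
play_rows(rows=[[-1,0,0,0,0],[-1,0,0,0,0],[-1,0,0,0,0],[-1,0,0,0,0]])

```text
time_s: 34.83
ee_pos: [0.6, 0.0181, 0.0776]
ee_rot: [-2.399, -2.027, 0.001]
ft_force: [1.4, 1.1, -1.3]
width: 0.124
gripper_force: 59.2
```

Run:
```python
from h import *
go(.5997,.0163,-.009,-9.7)
s=grab_frame("scene")
a=cv2.resize(s[155:295,180:340,::-1],(686,600),interpolation=cv2.INTER_CUBIC)
cv2.imwrite("pics/c12.png",a)
```

```text
pos [0.6    0.0181 0.0776] ydir -9.6 j6 0.15 w 0.124 t 34.8333
twist units 0.01
shift units after twist [-0.05  0.    2.16]
```

View pics/c12.png

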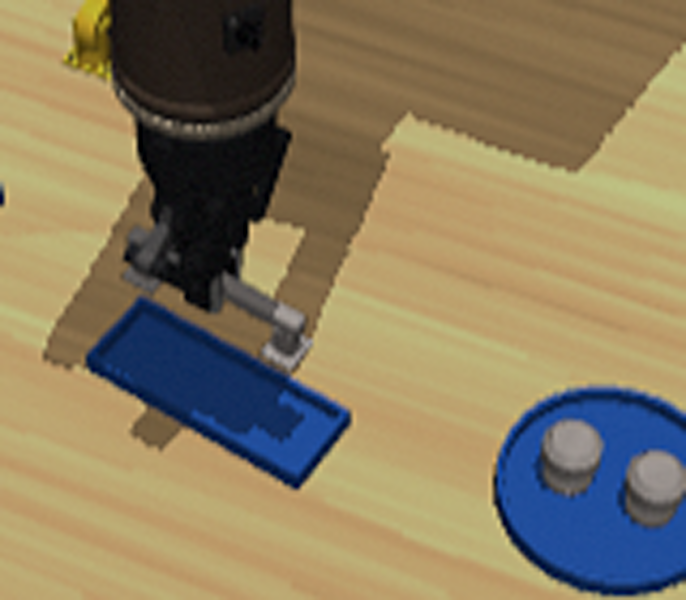

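The pull is level, parallel to the tray and above it. Lowering.

Emit:
play_rows(rows=[[-1,-0.03,0,0.5,0],[-1,0,0,0.6,0],[-1,0,0,0.5,0],[-1,0,0,0.3,0],[-1,0,0,0.14,0],[-1,0,0,0.06,0],[-1,0,0,0.03,0],[-1,0,0,0,0],[-1,0,0,0,0],[-1,0,0,0,0]])

```text
time_s: 35.72
ee_pos: [0.6012, 0.016, -0.0064]
ee_rot: [2.401, 2.025, 0.001]
ft_force: [0.2, -0.0, -0.5]
width: 0.125
gripper_force: 59.2
```

Emit:
play_rows(rows=[[-1,0,0,0.04,0],[-1,0,0,0,0],[-0.4,0,0,0,0],[-0.4,0,0,0,0],[-0.4,0,0,0,0],[-0.4,0,0,-0.3,0],[-0.4,0,0,-0.9,0],[-0.4,0,0,-0.9,0],[0,0,0,-0.9,0],[0,0,0,0,0]])

```text
time_s: 36.55
ee_pos: [0.6045, 0.0159, 0.1187]
ee_rot: [2.396, 2.022, 0.011]
ft_force: [2.4, -0.2, 1.2]
width: 0.496
gripper_force: 0.0
```

Emit:
play_rows(rows=[[0,0,-0.9,0,0],[0,0,-0.9,0,0],[0,0,-0.9,0,0],[0,0,-0.5,0,0],[0,0,0,0,0],[0,0,0,0,0],[0,0,0,0,0]])

```text
time_s: 37.13
ee_pos: [0.4758, 0.0375, 0.112]
ee_rot: [2.4, 2.025, 0.002]
ft_force: [0.5, -0.4, 0.5]
width: 0.5
gripper_force: 0.0
```

Run:
```python
from h import *
s=grab_frame("scene")
a=cv2.resize(s[150:310,80:400,::-1],(800,400),interpolation=cv2.INTER_CUBIC)
cv2.imwrite("pics/c13.png",a)
```

```text
(no output)
```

View pics/c13.png

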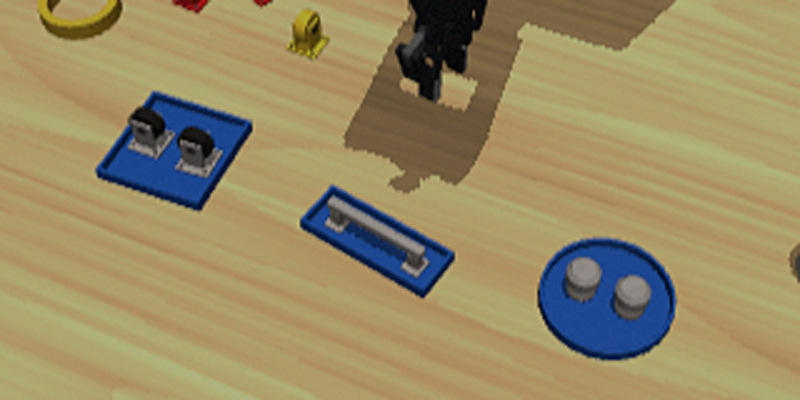

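All five pieces stand flat in their trays: castors at crop (150,145) and (199,163), pull at (375,235), knobs at (583,280) and (632,298). I'll check the castor offsets numerically.

Run:
```python
from h import *
f=lambda x,y,z:(ray("scene",80+x/2.5,150+y/2.5,z)[:2]).round(3)
print([f(x,y,.006) for x,y in((150,145),(199,163))],"tray corners",[f(x,y,.016) for x,y in((153,94),(251,126),(201,208),(97,171))])
print(job_done())
```

```text
[array([ 0.586, -0.277]), array([ 0.586, -0.212])] tray corners [array([ 0.525, -0.311]), array([ 0.521, -0.181]), array([ 0.645, -0.172]), array([ 0.649, -0.304])]
the job is handed in; nothing more can be done
None
```

I handed the job in with both castors in the square tray, both knobs in the round dish and the pull in the long tray; in the last picture all stood flat and apart, the tin and tape were never touched, and `job_done()` gave no verdict.

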